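# Run the syringe pump's pusher block back to its end stop

## Task

Get the syringe pump ready for the drawn-up syringe lying in front of it: with the fingertips press down the release button on top of the pusher block and, keeping it held down all the way, push the block along its rods away from the empty syringe cradle until it stands right against the end plate. Then let the button come up so that the block is locked there, and take the hand away. Nothing is picked up: leave the syringe, the flask and the two small bottles where they are.

Things in the scene. Friction and masses are not known exactly. Their poses are not given: they have to be found in the camera images.
- syringe_pump: Syringe pump, fixed: white chassis 130 x 300 mm, 65 mm high, display and keys in front (its -x side). Origin under its centre; x to its back, y along it towards the empty V-shaped syringe cradle. Rods and lead screw run along y, 90 mm high, from a slotted bearing plate (y 52 to 66 mm) to the end plate (y -144 to -130 mm), both 109 mm high; cradle and clamp (y 70 to 145 mm) reach 131 mm.
- pusher (a joint): Travel of the grey pusher block, m, along the pump's -y: 0 by the bearing plate, 0.125 against the end plate. Block: pump x -52 to 48 mm, 50 mm along y, centred at pump y = 20 mm minus travel, flat top 112 mm high. Starts at 0 to 0.037, locked: a half-nut grips the screw at any place (3 mm thread, 1.5 mm play; 25 N will not shift it). With the button down it slides against 1 N plus 6 N per m/s.
- release_button (a joint): How far the release button is pressed, m: 0 up (block locked), 0.007 fully down. The first 2 mm are free play (about 1 N), then it draws the half-nut out of the thread, clear of it at about 5 mm; fully down takes about 4.7 N. It springs up by itself when let go, and the half-nut drops into the nearest thread.
- button_top (a point): Centre of the top face of the release button: a black ribbed pad 26 mm (pump x) x 34 mm (pump y), level, standing 12 mm proud of the block's top (height 124 mm when up, 117 mm fully down). It lies 4 mm in front of the pump's centre line (pump x = -4 mm).
- thumb_rest (a point): Middle of the face that is pushed: an upright grey tab on the block, 60 mm wide (pump x), 6 mm thick, 25 mm high over the block's top (to height 137 mm). Its face looks along the pump's +y to the button and lies 22 mm from the button's centre, 5 mm from its edge. A fingertip that presses the button can push against this face to slide the block.
- pusher_back (a point): Centre of the block's back face (pump -y side), which meets the end plate.
- end_stop (a point): Point on the end plate's inner face that pusher_back meets at the end of travel.
- syringe: Loose 20 ml plastic syringe with its plunger drawn out, lying flat in front of the pump: 178 mm long, barrel 22 mm across, finger flange 38 mm wide. Origin under the finger flange, x to the nozzle. To be left alone.
- flask: Small stoppered glass flask, 54 mm across, 103 mm high, loose, standing at one end of the pump or the other. Origin under its centre. To be left alone.
- dropper: Brown dropper bottle with a rubber teat, 38 mm across, 109 mm high, loose, standing at one end of the pump or the other. Origin under its centre. To be left alone.
- weigh: Small glass weighing bottle with a lid, 37 mm across, 71 mm high, loose, standing at the end-plate end of the pump, towards its back. Origin under its centre. To be left alone.

How it is judged (in metres and radians):
On the way, in this order (a step that is already met when the one before it is completed fails the run):
1. the release button is pressed down by the fingers while the block is still where it stood, near the cradle (value of joint release_button above 0.004 m and value of joint pusher below 0.05 m and contact force between the fingers and syringe_pump above 0.5 N), for 0.05 s.
2. the block is against the end plate with the fingers still holding the button down (value of joint pusher above 0.1225 m and value of joint release_button above 0.0025 m and contact force between the fingers and syringe_pump above 0.5 N), for 0.1 s.
At the end, for the whole second after the job is handed in: The pusher block stands within 2.5 mm of the end plate, the release button is up again (within 1 mm), and the syringe, flask, dropper bottle and weighing bottle are within 15 mm of where they started, at rest (value of joint pusher above 0.1225 m and value of joint release_button below 0.001 m and linear speed of syringe below 0.02 m/s and distance of each of syringe, flask, dropper, weigh from where it was at the start of the episode below 0.015 m); the robot touches nothing.
It fails at once if the button is let up while the block is under way (from 15 mm after the range of starts to 15 mm before the end plate) (value of joint release_button below 0.0015 m and value of joint pusher between 0.05 and 0.11 m).
It fails at once if the block is forced along its screw with the button up (value of joint release_button below 0.001 m and (velocity of joint pusher above 0.05 m/s or velocity of joint pusher below -0.05 m/s)).
It fails at once if the syringe is lifted or knocked away (distance of syringe from where it was at the start of the episode above 0.03 m or height (world z) of syringe above 0.02 m).
It fails at once if a bystander (flask, dropper bottle, weighing bottle) is knocked over, shoved or lifted (distance of any of flask, dropper, weigh from where it was at the start of the episode above 0.03 m or angle between any of flask, dropper, weigh's own z axis and vertical above 0.3 rad).
It also fails if it takes over 38 s, if anything falls off the work surface, if the arm or the gripper's body presses on something with over 40 N, if the wrist force passes 120 N, or if a joint passes its speed limit or range.

## Robot

A 6-joint arm with a two-finger parallel gripper is mounted at the origin on a cart in front of the work surface, level with it; the furniture and walls round the work are solid. World frame = base frame: x ahead of the robot, y to its left, z up, the work surface at z = 0. Lengths are in m, angles in degrees, forces in N, time in s.
With the tool pointing down it reaches from about 0.325 to 0.85 m from the base axis. Payload 15.5 kg.
Tool frame: the origin (TCP) lies midway between the tips of the shut fingers; the grasp point (between the pads) lies 19 mm behind it; z points along the fingers, y is the line along which they close (so a half turn about z gives the same grasp; the last joint's range is limited). The gripper opens to 91 mm and grips with 3 to 60 N. Pads are 32 mm wide; open, the fingers measure 118 mm over their backs; the gripper's body (76 mm by 178 mm) begins 60 mm behind the grasp point.
Start: joints at [67.81, 28.281, 77.091, -0, 74.628, -5.472], TCP at [0.18, 0.599, 0.214] pointing down, gripper open.
Joint ranges: [-166.48, 166.48], [-47.26, 123.95], [12.59, 153.08], [-70.14, 250.14], [6.76, 159.57], [-176.63, 176.63]. Speed limits (degrees/s): [108.29, 108.29, 147.25, 172.46, 172.46, 172.46].

## Interface

Orientations are given as a 3x3 rotation matrix whose columns are the frame's x, y, z axes.
In Python, from bench import ctrl gives the robot as it stands. The module is installed in compiled form; this text tells all that it offers. Calls block until the motion is done:
- ctrl.goto(position, orientation): joint-space move of the TCP to a pose.
- ctrl.move_l(position, vel=0.15, ori=None, contact_N=None): straight line of the TCP; ori=None keeps the orientation; vel is the mean speed in m/s. With contact_N (N) it stops when the force on the tool has changed by that much, and returns True; else False.
- ctrl.movej(angles): joint-space move.
- ctrl.command_gripper(opening): opening from 0.0 (shut) to 1.0 (fully open); the grip force is fixed at half the most; returns when the fingers have stopped.
- ctrl.sleep(seconds).
- ctrl.ik(position, orientation): joint angles nearest the present ones, or None.
- ctrl.read_camera(name): name is "scene" or "top" or "wrist"; returns the picture (384x512x3 uint8, blue, green, red); there is no depth.
- ctrl.camera_params(name): a dict with "fx", "fy", "cx", "cy" (pixels), "pose" (4x4, takes a point from camera to world coordinates); the wrist camera has in their place "T_tool_cam" (4x4, takes a point from camera to tool coordinates, whose origin is the TCP and whose axes are the flange's). Camera axes: x right, y up, looking along -z (the intrinsics and any distortion apply to the point x, -y, -z); pixel columns grow to the right and rows downward; lengths in m; the calibration is good to about 2 mm. A picture is of the moment at which its call begins: read the wrist's pose just before it. camera_params takes no time and is no camera call.
A pose or a line that the arm cannot do raises ctrl.MotionError and nothing moves.
- ctrl.sign_off(): hands the job in; it is judged then, once.
Readings, each from a call of its own:
- ctrl.current_t(): time.
- ctrl.current_q(): joint angles.
- ctrl.current_dq(): joint speeds.
- ctrl.current_effort(): joint torques, N m.
- ctrl.current_tool_pos(): TCP position.
- ctrl.current_eef_rot(): TCP orientation.
- ctrl.current_contact_force(): force on the tool from outside, world axes, zero at the start.
- ctrl.current_wrist_torque(): the same for the moment, N m.
- ctrl.current_grip_width(): opening from 0.0 (shut) to 1.0 (fully open).
- ctrl.current_grasp_force(): force on a finger pad.
Only numpy, scipy, OpenCV 4.12 (cv2) and the standard library are available. Lean on these libraries where they do the work, as an engineer would, in place of code of your own. Each camera call takes 0.05 s, during which the arm holds its last target. There are 200 camera calls.

## Working session

There is one attempt and no reset: what is moved stays moved. The work goes in short steps, each a Python script; the robot and the scene stay as the last script left them, time stands still between calls to the robot, and variables do not carry over. Pictures are saved under pics/ and viewed, at most 10 in all, crops included, and the job is handed in when it is done.

```bash
mkdir -p pics; python3 - <<'E'
from bench import ctrl
import cv2,numpy as np
np.set_printoptions(precision=4,suppress=True)
for n in("scene","top"):
    cv2.imwrite(f"pics/{n}0.png",ctrl.read_camera(n)); print(n,ctrl.camera_params(n))
print(ctrl.camera_params("wrist"),ctrl.current_eef_rot())
E
```

```text
scene {'fx': 385.85040199225347, 'fy': 385.85040199225347, 'cx': 256.61211369986654, 'cy': 200.43404243665344, 'pose': array([[ 0.8622,  0.2971, -0.4102,  0.1755],
       [-0.5063,  0.5255, -0.6837, -0.5661],
       [ 0.0124,  0.7973,  0.6035,  0.6574],
       [ 0.    ,  0.    ,  0.    ,  1.    ]])}
top {'fx': 447.5829420014153, 'fy': 447.5829420014153, 'cx': 262.22806564985365, 'cy': 197.22160919552712, 'pose': array([[-0.0143,  0.9945, -0.1038,  0.4713],
       [-0.9997, -0.012 ,  0.0226,  0.0562],
       [ 0.0212,  0.1041,  0.9943,  1.0768],
       [ 0.    ,  0.    ,  0.    ,  1.    ]])}
{'fx': 314.0546376596711, 'fy': 314.0546376596711, 'cx': 252.83495383144174, 'cy': 193.61705441371154, 'T_tool_cam': array([[ 0.0013,  0.9699,  0.2436,  0.0687],
       [ 1.    , -0.0014,  0.0003, -0.0009],
       [ 0.0006,  0.2436, -0.9699, -0.1711],
       [ 0.    ,  0.    ,  0.    ,  1.    ]])} [[-0.9577  0.2877 -0.0004]
 [ 0.2877  0.9577 -0.001 ]
 [ 0.0001 -0.0011 -1.    ]]
```

View pics/top0.png

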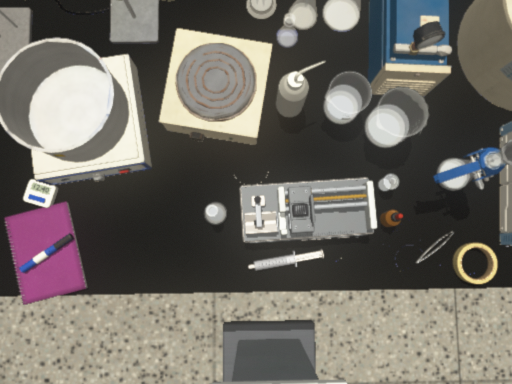

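View pics/scene0.png

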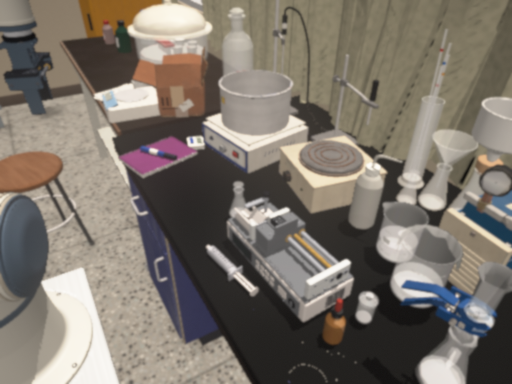

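The top view shows the pump at about (308,210), with the cradle to the left (+y world). The block is near column 300, the flask is at the left end, and the dropper and weighing bottle are at the right end. Next I'll crop in closer.

```bash
python3 - <<'E'
import cv2
a=cv2.imread("pics/top0.png")[165:265,230:390]; cv2.imwrite("pics/topc.png",cv2.resize(a,None,fx=5,fy=5,interpolation=cv2.INTER_CUBIC))
a=cv2.imread("pics/scene0.png")[190:320,215:365]; cv2.imwrite("pics/scenec.png",cv2.resize(a,None,fx=4.6,fy=4.6,interpolation=cv2.INTER_CUBIC))
E
```

```text
(no output)
```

View pics/topc.png

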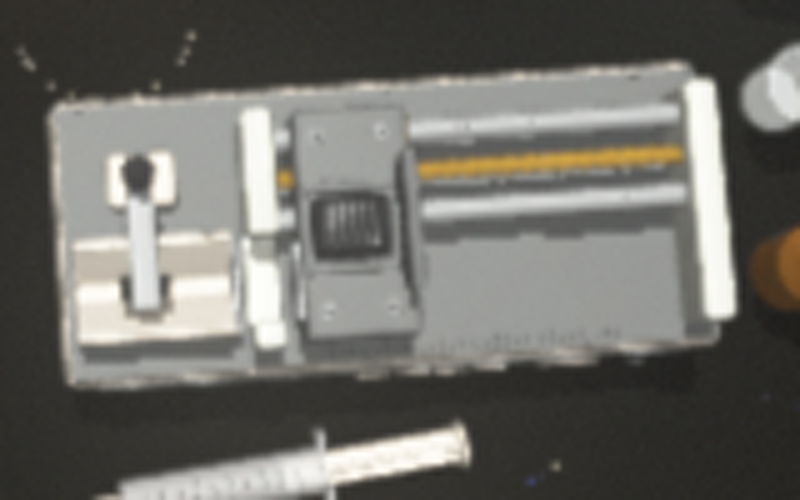

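View pics/scenec.png

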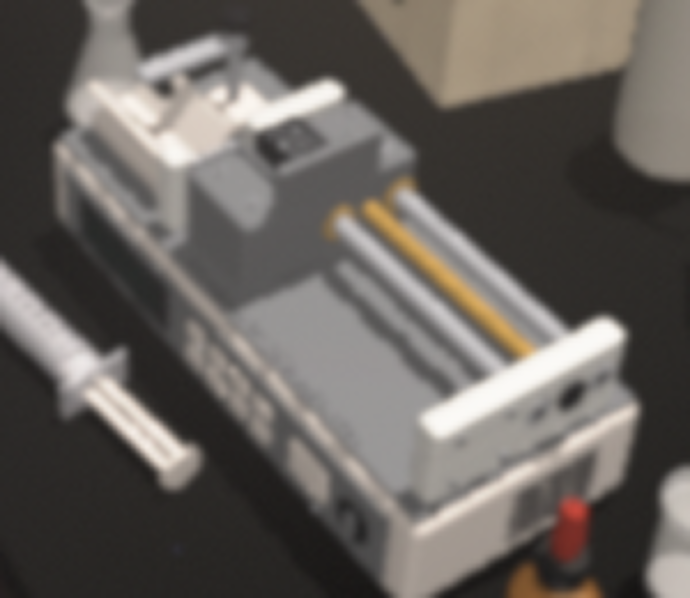

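The block stands close to the bearing plate. In the top crop the button is at (351,224) and the end plate's top is centred at (711,199). In the scene crop they are at (288,143) and (522,377). I'll triangulate from these.

```bash
cat > h.py <<'E'
from bench import ctrl
import numpy as np
np.set_printoptions(precision=4,suppress=True)
def ray(p,pose,uv):
    d=np.array([(uv[0]-p["cx"])/p["fx"],-(uv[1]-p["cy"])/p["fy"],-1.])
    return pose[:3,3],pose[:3,:3]@d
def atz(r,z): return r[0]+r[1]*(z-r[0][2])/r[1][2]
def tri(*rs):
    A=0;b=0
    for o,d in rs:
        d=d/np.linalg.norm(d);P=np.eye(3)-np.outer(d,d);A=A+P;b=b+P@o
    return np.linalg.solve(A,b)
E
python3 - <<'E'
from h import *
T=ctrl.camera_params("top");S=ctrl.camera_params("scene")
t=lambda u,v:ray(T,T["pose"],(230+(u+.5)/5-.5,165+(v+.5)/5-.5))
s=lambda u,v:ray(S,S["pose"],(215+(u+.5)/4.6-.5,190+(v+.5)/4.6-.5))
for n,a,b,z in(("button",(351,224),(288,143),.124),("end",(711,199),(522,377),.109)):
    print(n,tri(t(*a),s(*b)),atz(t(*a),z),atz(s(*b),z))
c=[atz(t(*p),.109) for p in((687,80),(712,80),(735,315),(708,318),(257,110),(272,340))]
print(np.array(c))
print("tab",atz(t(410,205),.137), "chassis",np.array([atz(t(*p),.065) for p in((52,103),(690,65),(718,343),(70,383))]))
E
```

```text
button [ 0.5424 -0.0448  0.1227] [ 0.5436 -0.0454  0.124 ] [ 0.5401 -0.0455  0.124 ]
end [ 0.5535 -0.2046  0.1089] [ 0.5537 -0.2047  0.109 ] [ 0.5532 -0.2046  0.109 ]
[[ 0.6062 -0.1962  0.109 ]
 [ 0.6061 -0.2072  0.109 ]
 [ 0.503  -0.2132  0.109 ]
 [ 0.5018 -0.2013  0.109 ]
 [ 0.5951 -0.0071  0.109 ]
 [ 0.4949 -0.0117  0.109 ]]
tab [ 0.5503 -0.0692  0.137 ] chassis [[ 0.605   0.0835  0.065 ]
 [ 0.6192 -0.2093  0.065 ]
 [ 0.4919 -0.2171  0.065 ]
 [ 0.478   0.0765  0.065 ]]
```

```bash
cat >> h.py <<'E'
yaw=np.radians(2.75); c,s=np.cos(yaw),np.sin(yaw)
X=np.array([c,s,0]);Y=np.array([-s,c,0])
R=np.column_stack([np.cross(Y,[0,0,-1]),Y,[0,0,-1]])
E
python3 - <<'E'
from h import *
import cv2
ctrl.command_gripper(0.0)
B=np.array([.5425,-.0452,0])
ctrl.goto(B+[-.03,-.004,.25],R); ctrl.sleep(.3)
p,r=ctrl.current_tool_pos(),ctrl.current_eef_rot()
im=ctrl.read_camera("wrist"); print(p,ctrl.current_t(),ctrl.current_contact_force(),ctrl.current_grip_width())
print(repr(r))
cv2.imwrite("pics/w1.png",cv2.resize(im,(768,576),interpolation=cv2.INTER_CUBIC))
E
```

```text
[ 0.5125 -0.049   0.25  ] 4.4 [ 0.0418 -0.3262  0.3958] 0.0010880801686920126
array([[-0.9988, -0.0484, -0.0001],
       [-0.0484,  0.9988,  0.    ],
       [ 0.0001,  0.    , -1.    ]])
```

View pics/w1.png

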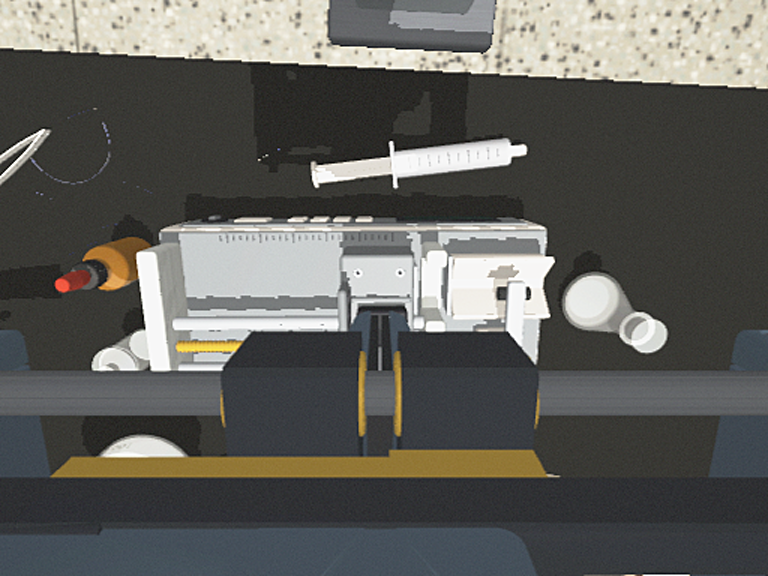

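The wrist view has the shut fingers (about (380,320)) hiding the button. The block's top front edge is at columns 343–412, row 257, with screws at (357,272) and (400,272). The end plate's inner front corner is at (160,250). I'll check these against the first estimate.

```bash
python3 - <<'E'
from h import *
W=ctrl.camera_params("wrist");M=np.eye(4);M[:3,:3]=ctrl.current_eef_rot();M[:3,3]=ctrl.current_tool_pos()
P=M@W["T_tool_cam"];B=np.array([.5425,-.0452,.124])
for n,uv,z in(("blkL",(343,258),.112),("blkR",(412,258),.112),("screwL",(357,272),.112),("screwR",(400,272),.112),("endO",(136,252),.109),("endI",(160,250),.109),("brgL",(424,250),.109),("brgR",(446,250),.109)):
    q=atz(ray(W,P,(uv[0]/1.5,uv[1]/1.5)),z); print(n,q,"rel button pumpXY",(q-B)@X,(q-B)@Y)
E
```

```text
blkL [ 0.5001 -0.0746  0.112 ] rel button pumpXY -0.04373007819625098 -0.02732670552043521
blkR [ 0.4979 -0.0288  0.112 ] rel button pumpXY -0.043807529362236315 0.018559631818256643
screwL [ 0.5092 -0.0649  0.112 ] rel button pumpXY -0.03423984433491653 -0.018110019343526722
screwR [ 0.5077 -0.0362  0.112 ] rel button pumpXY -0.03428899906881019 0.01069687833440211
endO [ 0.5035 -0.2134  0.109 ] rel button pumpXY -0.04703062432469137 -0.16610090317097548
endI [ 0.5013 -0.1972  0.109 ] rel button pumpXY -0.048409404695469 -0.14987552378617242
brgL [ 0.4926 -0.0209  0.109 ] rel button pumpXY -0.04870559192385863 0.02669299917526767
brgR [ 0.4918 -0.0062  0.109 ] rel button pumpXY -0.04873026511433701 0.04140163068244157
```

```bash
python3 - <<'E'
from h import *
P=np.array([.5425,-.0452,0])-.004*Y
ctrl.move_l(P+[0,0,.25]); ctrl.move_l(P+[0,0,.14]); ctrl.sleep(.2)
print(ctrl.current_contact_force())
print(ctrl.move_l(P+[0,0,.110],vel=.02,contact_N=10)); ctrl.sleep(.2)
print(ctrl.current_tool_pos(),ctrl.current_contact_force(),ctrl.current_t())
E
```

```text
[-0.0629 -0.3601 -1.2169]
True
[ 0.5427 -0.0492  0.117 ] [-4.3083 -0.194  13.9304] 7.1167
```

The button bottoms at z = 0.117, as expected. Now I'll push the block.

```bash
python3 - <<'E'
from h import *
p=ctrl.current_tool_pos(); z=p[2]-.0005
p0=p.copy()
a=p-.105*Y; a[2]=z
print(ctrl.move_l(a,vel=.05,contact_N=30)); print((p0-ctrl.current_tool_pos())@Y,ctrl.current_tool_pos(),ctrl.current_contact_force())
a=p-.145*Y; a[2]=z
print(ctrl.move_l(a,vel=.03,contact_N=15)); ctrl.sleep(.4)
print((p0-ctrl.current_tool_pos())@Y,ctrl.current_tool_pos(),ctrl.current_contact_force(),ctrl.current_t())
E
```

```text
False
0.10537298526682826 [ 0.5484 -0.1544  0.1171] [-0.5769 -0.4271 11.3086]
True
0.13218809988965421 [ 0.5495 -0.1812  0.117 ] [-0.2282  3.6117  7.7356] 10.6833
```

```bash
python3 - <<'E'
from h import *
import cv2
p=ctrl.current_tool_pos()
print(ctrl.move_l(p-.006*Y-[0,0,.0005],vel=.02,contact_N=15)); print(ctrl.current_contact_force()); ctrl.sleep(.3)
print((p-ctrl.current_tool_pos())@Y,ctrl.current_tool_pos(),ctrl.current_contact_force(),ctrl.current_t())
im=ctrl.read_camera("top")[165:265,230:390]
cv2.imwrite("pics/top1.png",cv2.resize(im,None,fx=5,fy=5,interpolation=cv2.INTER_CUBIC))
im=ctrl.read_camera("scene")[190:320,215:365]
cv2.imwrite("pics/s1.png",cv2.resize(im,None,fx=4.6,fy=4.6,interpolation=cv2.INTER_CUBIC))
E
```

```text
True
[0.5139 3.3719 8.0648]
-6.13015849623414e-05 [ 0.5495 -0.1812  0.1171] [-0.4879  2.9445  8.2371] 11.1917
```

View pics/s1.png

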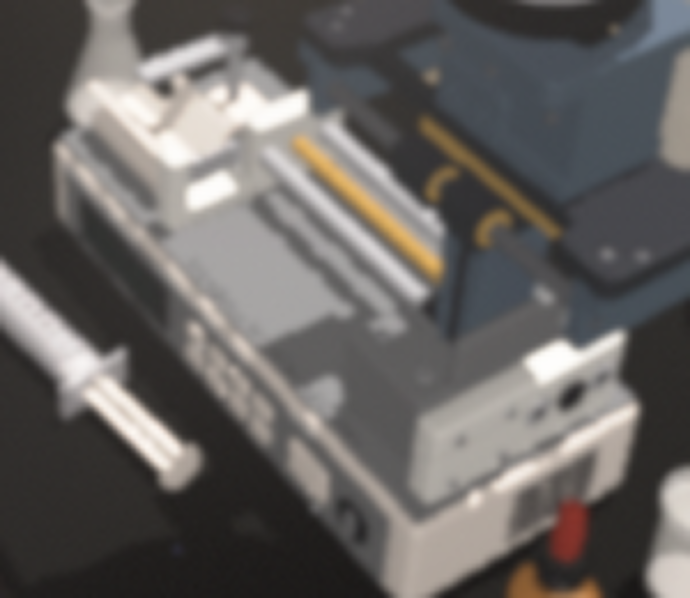

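The block stands against the end plate and the push is blocked there, with the button still held. I'll lift straight up.

```bash
python3 - <<'E'
from h import *
import cv2
p=ctrl.current_tool_pos()
ctrl.move_l(p+[0,0,.018],vel=.03); ctrl.move_l(p+.004*Y+[0,0,.03],vel=.05); ctrl.move_l(p+[0,0,.15])
ctrl.goto([.40,.22,.28],R); ctrl.sleep(.3)
print(ctrl.current_contact_force(),ctrl.current_t())
im=ctrl.read_camera("top")[165:265,230:390]
cv2.imwrite("pics/top2.png",cv2.resize(im,None,fx=5,fy=5,interpolation=cv2.INTER_CUBIC))
E
```

```text
[ 0.2957 -0.0263 -0.4625] 15.275
```

View pics/top2.png

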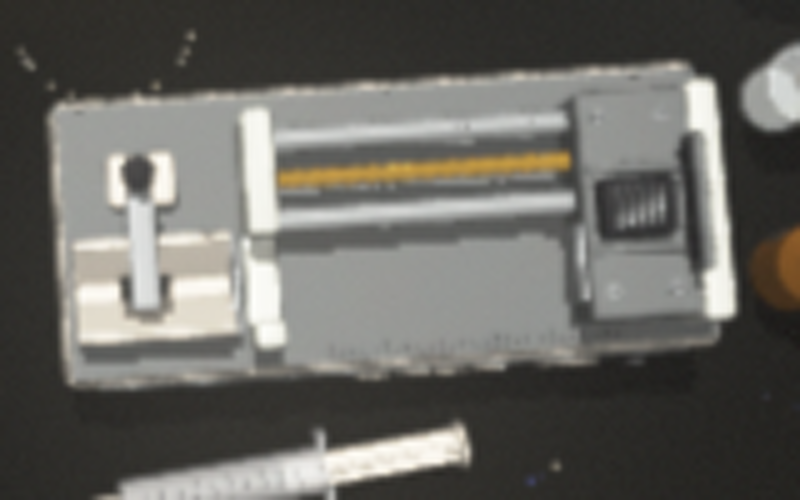

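The block touches the end plate: the button moved from column 351 to 637, about 125 mm. The bottles and syringe haven't moved.

```bash
python3 -c "
from bench import ctrl
print(ctrl.sign_off())"
```

```text
the job is handed in; nothing more can be done
None
```

The job is handed in: the block stands against the end plate after about 125 mm of travel with the button held down. I then lifted the hand clear, and the last picture shows the syringe and the bottles in it unmoved; the button coming up was not measured, and no verdict came back.

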